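Close the tube clamp of a camera boom

ROBOT

A 6-joint arm with a two-finger parallel gripper is mounted at the origin on the work surface. World frame = base frame: x ahead of the robot, y to its left, z up, the work surface at z = 0. Lengths are in m, angles in rad, forces in N, time in s.
With the tool pointing down it reaches from about 0.35 to 0.775 m from the base axis. Payload 5.5 kg.
Tool frame: the origin (TCP) lies midway between the tips of the shut fingers; the grasp point (between the pads) lies 19 mm behind it; z points along the fingers, y is the line along which they close (so a half turn about z gives the same grasp; the last joint's range is limited). The gripper opens to 85 mm and grips with 20 to 120 N. Pads are 22 mm wide; open, the fingers measure 114 mm over their backs; the gripper's body (76 mm by 85 mm) begins 54 mm behind the grasp point. The pads swing forward as they close: fully open they stand 13 mm farther back than shut.
Start: joints at [0.992, 0.313, 0.046, 1.304, 0, 1.431], TCP at [0.244, 0.521, 0.231] pointing down, gripper open.
Joint ranges: [-2.76, 2.76], [-0.86, 1.69], [-1.03, 1.26], [-2.2, 2.34], [-1.47, 1.5], [-3.14, 3.14]. Speed limits (rad/s): [2.57, 2.57, 3.14, 3.14, 3.14, 3.14].

INTERFACE

Orientations are given as a unit quaternion [w, x, y, z].
In Python, from workcell import env gives the robot as it stands. The module is installed in compiled form; this text tells all that it offers.
- The arm moves only by the tool carry_out, never from a script. Its argument "series" is a list of rows, each an object with "delta_rot": the turn, a rotation vector about the world's x, y, z normalised to -1 to 1, where 1 is 0.1 rad, a list of three; "travel": the shift along the world's x, y, z normalised to -1 to 1, where 1 is 0.025 m, a list of three; "fingers": the closure, from -1 (fully open) to 1 (shut). In form: [{"delta_rot": [ax, ay, az], "travel": [tx, ty, tz], "fingers": fingers}, ...]. A call has 1 to 5 rows; each row shifts and turns the commanded pose from where the row before left it; what a row does not reach is not made up. A row lasts 1/8 s, in which the tool goes at most 62.5 mm and 10.7 degrees, less where a joint would pass 70% of its speed; a pose out of reach is approached as far as the arm can. A call with a number of a shift or a turn outside -1 to 1 is refused whole. A call with a gripper value outside its range is refused whole. The fingers move at their own pace and stop on an object; "squeeze" is the grip in N (left out, the last holds). Time passes only in rows, so rows that do not move let the fingers close. It gives the time, the measured TCP pose, the force, the opening and the grip force at its end, in the units of the state.
- env.get_state(): the state, without advancing time (a new reading comes with each control period).
- env.read_camera(name): name is "side" or "top"; returns a dict with "color" (420x560x3 uint8, red, green, blue), "fx", "fy", "cx", "cy" (pixels), "world_from_camera" (4x4, takes a point from camera to world coordinates). Camera axes: x right, y up, looking along -z (the intrinsics and any distortion apply to the point x, -y, -z); pixel columns grow to the right and rows downward; lengths in m; the calibration is good to about 2 mm. A picture is of the moment at which its call begins. There is no depth.
- env.hand_in(): hands the job in; it is judged then, once.
The state is a dict: "clock": time; "joint_pos": joint angles; "qvel": joint speeds; "tau": joint torques, N m; "tcp_pos": TCP position; "orientation": TCP orientation; "wrist_force": force on the tool from outside, world axes, zero at the start; "ft_torque": the same for the moment, N m; "finger_gap": finger opening in m; "grip_force": force on a finger pad.
Only numpy, scipy, OpenCV 4.12 (cv2) and the standard library are available. Lean on these libraries where they do the work, as an engineer would, in place of code of your own. Each camera call takes 0.05 s, during which the arm holds its last target. There are 200 camera calls.

TASK

On the photo desk the camera boom tube lies loose in the saddle of its clamp. Swing the red hinged jaw over the tube and press it fully home with a firm push of about 20 N to bed its rubber lining (never over 50 N, the tube is thin-walled), then draw the yellow T-handle of the swing bolt out against its spring, swing it upright into the jaw's slot, over the raised lips, and let the steel collar settle on the jaw behind the lips. Leave the tube lying in the saddle and do not push the camera, mouse, lens cap, scale bar, bowl or ball head about.

Things in the scene. Friction and masses are not known exactly. Their poses are not given: they have to be found in the camera images.
- clamp: The clamp, fixed to the desk: black base plate 130 x 230 x 12 mm with an aluminium V saddle on it. Origin on the desk under the tube's middle; x along the tube, y towards the jaw's hinge side (the swing bolt is on the -y side), z up. Base plate spans x +-65, y -125 to +105 mm. It stands at any yaw within about 25 degrees of the robot's axes.
- saddle (a point): Centre of the clamp's saddle, where the tube's middle belongs: 75 mm above the desk over the clamp's origin. Axes as the clamp's.
- tube: Loose black boom tube, 32 mm diameter, with a steel and an aluminium end piece (44 mm diameter, 30 mm long each), 200 mm overall, 0.25 to 0.5 kg. Origin at its middle on its axis, x along it. It lies in the saddle, axis 75 mm above the desk, top at 91 mm.
- jaw_hinge (a point): Centre of the jaw's hinge pin, fixed on the clamp at y = +45, z = 78 mm of the clamp frame; the pin runs along the clamp's x.
- jaw (a joint): Angle of the red jaw (rad): 0 level, pointing to clamp -y; grows as its free end swings up and over to +y (limit 2.2). Stiff hinge (0.3 N m), stays where left. Plate 40 mm wide, 10 thick, 122 long from the pin; level, its top is 101 mm above the desk. A rubber pad under it stands 0 to 5 mm proud (unmeasured), so it comes home on the tube at 0 to 0.11 rad: only feel tells.
- jaw_ear (a point): Middle of the jaw's slot, on its top face: 101 mm along the plate from the pin, 23 mm above the pin's plane. z is the top face's normal, -y points to the free end. The last 42 mm of the plate are two prongs 13 mm wide beside the 14 mm slot, which is open at the end; the end 9 mm of each prong has a lip 5 mm high on top.
- bolt_pivot (a point): Pivot of the swing bolt, fixed on the clamp at y = -55, z = 30 mm of the clamp frame; the pivot pin runs along the clamp's x.
- swing (a joint): Swing angle of the bolt (rad): 0 upright, in the slot of the closed jaw; grows as it leans outward to clamp -y (up to 1.25); inward stop at -0.05. Stiff pivot (0.15 N m): it stays where it is left.
- bolt (a joint): How far the bolt is drawn out along its own axis against its spring (m): 0 = pulled in, at most 0.036. The spring pulls it in with 6 N at 0 and 300 N/m more as it is drawn. The collar clears the lips of the home jaw above 0.0135 (jaw at 0) to 0.025 (jaw at 0.11); seated, it reads 0.005 to 0.017 likewise.
- bolt_bar (a point): Centre of the yellow T-handle, a round bar 12 mm diameter, 60 mm long, parallel to the clamp's x, 110 mm from the pivot along the bolt (more by the drawn length). The bolt's rod is 9 mm thick. z points outward along the bolt.
- bolt_collar (a point): Centre of the underside of the steel collar (18 mm diameter, 12 mm high) on the bolt, 66 mm from the pivot (more by the drawn length); this face bears on the jaw's top.
- camera: Bystander: loose black camera, 135 mm wide, 105 mm high, 0.75 kg; origin under the centre of its body. Leave alone.
- mouse: Bystander: loose black computer mouse, 105 x 60 x 32 mm, origin under its centre. Leave alone.
- lens_cap: Bystander: loose black lens cap, 72 mm diameter, 11 mm thick, origin under its centre. Leave alone.
- scale_bar: Bystander: loose black and white scale bar, 160 x 26 x 8 mm, origin under its centre. Leave alone.
- find_bowl: Bystander: small loose terracotta bowl, 84 mm diameter, 45 mm high, origin under its centre. Leave alone.
- ball_head: Bystander: loose aluminium ball head, 52 mm diameter, 52 mm high, origin under its centre. Leave alone.
There are look-alikes about, which are no part of the job. Leave any pink or turquoise look-alike of the tube alone.

How it is judged:
By the outcome, as a careful person would: the job done as asked, in the order asked, and still so for the second after the job is handed in, with the robot touching nothing.
It also fails if it takes over 58 s, if anything falls off the work surface, if the arm or the gripper's body presses on something with over 40 N, if the wrist force passes 120 N, or if a joint passes its speed limit or range.

## Working session

There is one attempt and no reset: what is moved stays moved. The work goes in short steps, Python scripts to look and compute and a tool call to move; the robot and the scene stay as the last step left them, time stands still between calls to the robot, and variables do not carry over. Pictures are saved under pics/ and viewed, at most 10 in all, crops included, and the job is handed in when it is done.

Besides the shell and the picture viewer there is one more tool, called after "Emit:" as name(argument=value, ...) on one line, values as JSON. carry_out: Moves the arm, as the interface text tells. Its arguments: {"type":"object","properties":{"series":{"type":"array","items":{"type":"object","properties":{"delta_rot":{"type":"array","items":{"type":"number"}},"travel":{"type":"array","items":{"type":"number"}},"fingers":{"type":"number"}}}},"squeeze":{"type":"number"}},"required":["series"]}

```bash
mkdir -p pics
python3 - <<'E'
from workcell import env
import cv2,numpy as np
for n in("side","top"):
    r=env.read_camera(n); cv2.imwrite(f"pics/{n}0.png",r["color"][:,:,::-1])
    print(n,r["fx"],r["fy"],r["cx"],r["cy"],[k for k in r if k not in("color",)]);print(np.round(r["world_from_camera"],4))
print(env.get_state())
E
```

```text
side 496.6772155300747 496.6772155300747 276.7181713549901 204.48286716439924 ['fx', 'fy', 'cx', 'cy', 'world_from_camera']
[[ 0.8436  0.3431 -0.4131 -0.0618]
 [-0.5367  0.5113 -0.6712 -0.8482]
 [-0.019   0.788   0.6154  0.9107]
 [ 0.      0.      0.      1.    ]]
top 419.91028008756547 419.91028008756547 289.5402182292509 210.88501876159557 ['fx', 'fy', 'cx', 'cy', 'world_from_camera']
[[-0.0047  0.9964 -0.0848  0.3549]
 [-0.9999 -0.0038  0.011   0.0399]
 [ 0.0106  0.0848  0.9963  1.4673]
 [ 0.      0.      0.      1.    ]]
{'clock': 0.1, 'joint_pos': array([9.92368151e-01, 3.13948912e-01, 4.51127796e-02, 1.30361082e+00,
       1.62741305e-06, 1.43120434e+00]), 'qvel': array([-0.0003452 , -0.00201344,  0.00423693, -0.00121237, -0.00044444,
       -0.00112275]), 'tau': array([ 3.29362891e-03, -4.81727457e+01,  2.99242687e+01,  1.27500945e-02,
       -5.54054168e-05, -3.08811502e-05]), 'tcp_pos': array([0.24406532, 0.52013459, 0.23049287]), 'orientation': array([-2.90733486e-04,  2.17661633e-01,  9.76023941e-01, -7.72409127e-04]), 'wrist_force': array([-0.27943209, -0.61985488,  0.32492994]), 'ft_torque': array([ 0.01688046, -0.06589931, -0.01562204]), 'grip_force': 0.0, 'finger_gap': 0.08522545822043161}
```

View pics/side0.png

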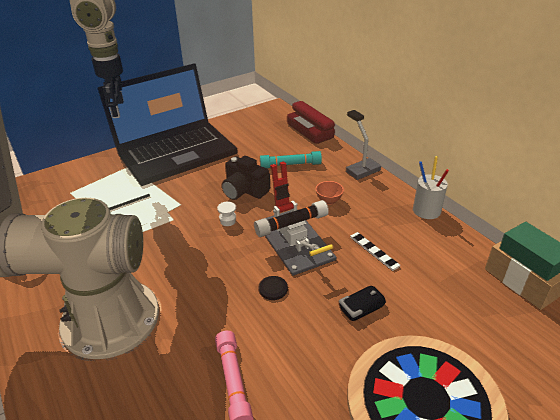

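View pics/top0.png

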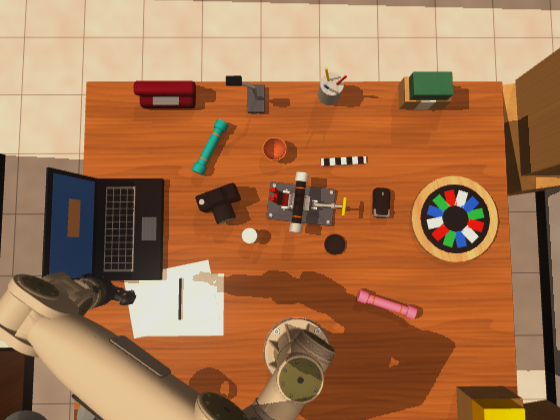

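The side view shows the tube at about (290,218), the raised jaw at (281,185) and the yellow handle at (320,250). In the top view the tube is at (300,202), the jaw at (275,195) and the handle at (344,206). Next I take close-ups and measure the colours.

```bash
cat > h.py <<'E'
from workcell import env
import cv2,numpy as np
from scipy.optimize import least_squares
def cam(n): 
    r=env.read_camera(n); r["n"]=n; return r
def ray(r,p):
    T=r["world_from_camera"]; d=np.array([(p[0]-r["cx"])/r["fx"],-(p[1]-r["cy"])/r["fy"],-1.])
    d=T[:3,:3]@d; return T[:3,3],d/np.linalg.norm(d)
def plane(r,p,z):
    o,d=ray(r,p); return o+d*(z-o[2])/d[2]
def tri(a,p,b,q):
    (o1,d1),(o2,d2)=ray(a,p),ray(b,q)
    s=np.linalg.lstsq(np.c_[d1,-d2],o2-o1,rcond=None)[0]
    P,Q=o1+s[0]*d1,o2+s[1]*d2; return (P+Q)/2,np.linalg.norm(P-Q)
def proj(r,P):
    T=r["world_from_camera"]; c=T[:3,:3].T@(np.asarray(P)-T[:3,3])
    return np.array([r["cx"]+r["fx"]*c[0]/-c[2], r["cy"]-r["fy"]*c[1]/-c[2]])
def mask(r,lo,hi,box):
    h=cv2.cvtColor(r["color"],cv2.COLOR_RGB2HSV); m=cv2.inRange(h,lo,hi); k=np.zeros_like(m)
    x0,y0,x1,y1=box; k[y0:y1,x0:x1]=m[y0:y1,x0:x1]; return k
def big(m):
    n,l,s,c=cv2.connectedComponentsWithStats(m); i=1+np.argmax(s[1:,4]); return l==i,s[i],c[i]
YEL=((22,130,110),(35,255,255))
def bar(r,box):
    b,s,c=big(mask(r,*YEL,box)); ys,xs=np.nonzero(b)
    pts=np.c_[xs,ys].astype(np.float32); rect=cv2.minAreaRect(pts); return c,s,rect
def crop(r,box,f,name):
    x0,y0,x1,y1=box; cv2.imwrite(name,cv2.resize(r["color"][y0:y1,x0:x1,::-1],None,fx=f,fy=f,interpolation=cv2.INTER_CUBIC))
E
python3 - <<'E'
from h import *
s,t=cam("side"),cam("top")
bs=bar(s,(290,225,350,270));bt=bar(t,(325,190,360,220));print(bs,bt,sep="\n")
print("bar",tri(s,bs[0],t,bt[0]))
crop(s,(240,150,350,280),4.5,"pics/s1.png");crop(t,(255,160,360,240),7,"pics/t1.png")
E
```

```text
(array([320.66666667, 248.33333333]), array([310, 245,  22,   8,  45], dtype=int32), ((320.4999694824219, 248.5), (1.8973664045333862, 22.135942459106445), 71.56504821777344))
(array([343.56603774, 206.13207547]), array([342, 197,   4,  19,  53], dtype=int32), ((343.6097106933594, 206.01217651367188), (2.7607884407043457, 18.22120475769043), 6.34019136428833))
bar (array([ 0.48726555, -0.15396575,  0.0867568 ]), np.float64(0.000327844312635252))
```

View pics/s1.png

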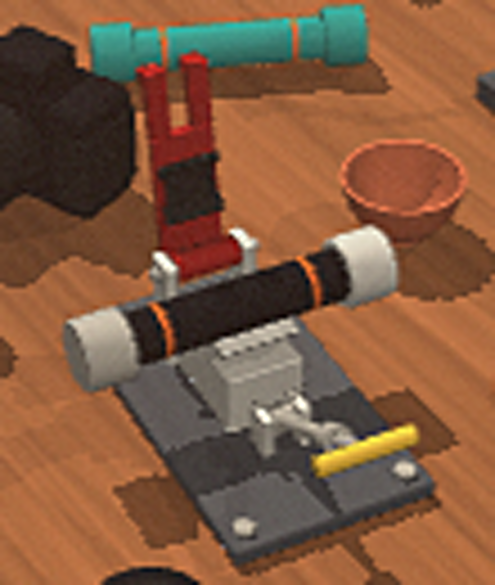

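View pics/t1.png

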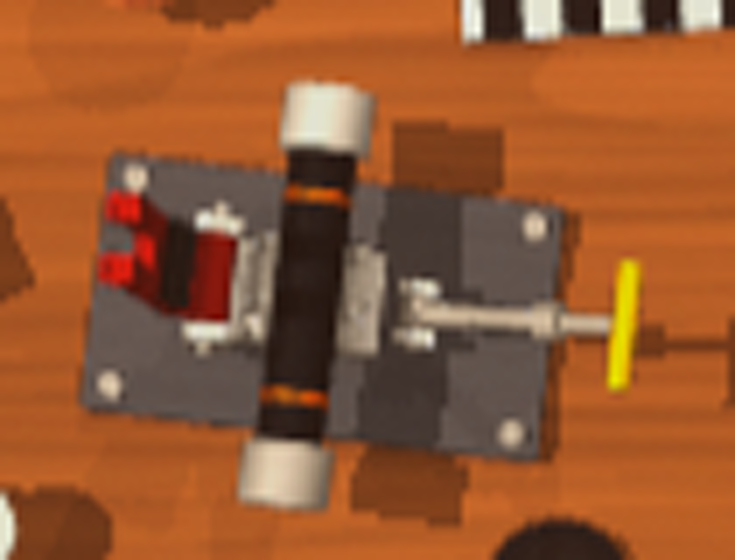

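The side crop shows the jaw standing open behind the tube with the bolt leaning outward. In the top crop the plate corners are at about (112,153), (568,205), (545,460) and (83,408), and the orange bands at (318,194) and (292,396). I compute the clamp frame from these.

Run:
```python
from h import *
s,t=cam("side"),cam("top")
c=np.array([[112,153],[568,205],[545,460],[83,408]])/7+[255,160]
P=np.array([plane(t,p,.012) for p in c]);print(P.round(4))
ctr=P.mean(0);print("ctr",ctr)   # at clamp y=-0.010
yv=(P[0]+P[3]-P[1]-P[2]);xv=(P[0]+P[1]-P[2]-P[3]);print("yaw from y",np.arctan2(-yv[0],yv[1]),"x",np.arctan2(xv[1],xv[0]))
# orange bands
def two(r,box):
    m=mask(r,(5,180,190),(16,255,255),box); n,l,st,ce=cv2.connectedComponentsWithStats(m); return [(st[i,4],ce[i].round(2)) for i in range(1,n) if st[i,4]>4]
print(two(s,(270,195,320,235)),two(t,(290,178,312,225)))
for a,b in (((240+162/4.5,150+330/4.5),(255+292/7,160+396/7)),((240+310/4.5,150+283/4.5),(255+318/7,160+194/7))): print("band",tri(s,a,t,b))
# end pieces far-outer: jaw tips
for a,b in (((240+151/4.5,150+72/4.5),(255+115/7,160+268/7)),((240+194/4.5,150+62/4.5),(255+123/7,160+206/7))): print("tip",tri(s,a,t,b))
```

```text
[[ 0.5808  0.0883  0.012 ]
 [ 0.5539 -0.1395  0.012 ]
 [ 0.4264 -0.1263  0.012 ]
 [ 0.4532  0.1028  0.012 ]]
ctr [ 0.50357818 -0.01867289  0.012     ]
yaw from y -0.11704173960716327 x -0.10829200861927184
[(np.int32(6), array([307.83, 209.5 ])), (np.int32(8), array([275.88, 221.5 ]))] [(np.int32(5), array([291.8, 179.6]))]
band (array([4.55443552e-01, 2.34813407e-04, 7.22094979e-02]), np.float64(0.002237167840637789))
band (array([ 0.55198884, -0.0126741 ,  0.07258339]), np.float64(0.0015835192936178221))
tip (array([0.50276227, 0.08094104, 0.18982054]), np.float64(0.0006924292275898044))
tip (array([0.53027465, 0.07743044, 0.18851555]), np.float64(0.0007535631246061001))
```

Emit:
carry_out(series=[{"travel": [0.7,-0.95,0],"delta_rot": [0,0,0.2],"fingers": 1},{"travel": [0.7,-0.95,0],"delta_rot": [0,0,0.2],"fingers": 1},{"travel": [0.7,-0.95,0],"delta_rot": [0,0,0.2],"fingers": 1},{"travel": [0.7,-0.95,0],"delta_rot": [0,0,0.2],"fingers": 1},{"travel": [0.7,-0.95,0],"delta_rot": [0,0,0.2],"fingers": 1}], squeeze=60)

```text
clock: 0.92
tcp_pos: [0.3323, 0.401, 0.2314]
orientation: [0.0, 0.168, 0.986, 0.0]
wrist_force: [0.3, 0.5, -0.2]
finger_gap: 0.0003
grip_force: 0.0
```

Emit:
carry_out(series=[{"travel": [0.7,-0.95,0],"delta_rot": [0,0,0.2],"fingers": 1},{"travel": [0.7,-0.95,0],"delta_rot": [0,0,0.2],"fingers": 1},{"travel": [0.7,-0.95,0],"delta_rot": [0,0,0.2],"fingers": 1},{"travel": [0.7,-0.95,0],"delta_rot": [0,0,0.2],"fingers": 1},{"travel": [0.7,-0.95,0],"delta_rot": [0,0,0.2],"fingers": 1}])

```text
clock: 1.55
tcp_pos: [0.4198, 0.2822, 0.2314]
orientation: [0.0, 0.119, 0.993, 0.0]
wrist_force: [0.5, -0.3, 0.8]
finger_gap: 0.0
grip_force: 0.0
```

Emit:
carry_out(series=[{"travel": [0.7,-0.95,0],"delta_rot": [0,0,0.2],"fingers": 1},{"travel": [0.7,-0.95,0],"delta_rot": [0,0,0.2],"fingers": 1},{"travel": [0.7,-0.95,0],"delta_rot": [0,0,0.2],"fingers": 1},{"travel": [0.7,-0.95,0],"delta_rot": [0,0,0.2],"fingers": 1},{"travel": [0.7,-0.95,0],"delta_rot": [0,0,0.2],"fingers": 1}])

```text
clock: 2.17
tcp_pos: [0.5073, 0.1635, 0.2313]
orientation: [0.0, 0.069, 0.998, 0.0]
wrist_force: [0.4, -0.0, -0.3]
finger_gap: -0.0
grip_force: 0.0
```

Emit:
carry_out(series=[{"travel": [0.7,-0.95,0],"delta_rot": [0,0,0.2],"fingers": 1},{"travel": [0,0,-0.8],"delta_rot": [0,0,0],"fingers": 1},{"travel": [0,0,-0.9],"delta_rot": [0,0,0],"fingers": 1},{"travel": [0,0,-0.9],"delta_rot": [0,0,0],"fingers": 1},{"travel": [0,0,0],"delta_rot": [0,0,0],"fingers": 1}])

```text
clock: 2.8
tcp_pos: [0.5228, 0.1403, 0.1646]
orientation: [-0.002, 0.059, 0.998, -0.0]
wrist_force: [-0.1, 0.3, 0.5]
finger_gap: -0.0001
grip_force: 0.0
```

```bash
cat >> h.py <<'E'
O=np.array([.5048,-.0087]);YAW=-.12
EX=np.array([np.cos(YAW),np.sin(YAW)]);EY=np.array([-EX[1],EX[0]])
def toc(p): d=np.asarray(p)[:2]-O; return np.array([d@EX,d@EY,p[2]])
def tow(c): w=O+c[0]*EX+c[1]*EY; return np.array([w[0],w[1],c[2]])
def st():
    from scipy.spatial.transform import Rotation as R
    s=env.get_state(); q=s["orientation"]; M=R.from_quat([q[1],q[2],q[3],q[0]]).as_matrix()
    print("t",s["clock"],"tcp",s["tcp_pos"].round(4),"clamp",toc(s["tcp_pos"]).round(4),"z",M[:,2].round(3),"y",M[:,1].round(3),"F",s["wrist_force"].round(1),"gap",s["finger_gap"],s["grip_force"]); return s,M
E
python3 - <<'E'
from h import *
st(); r=cam("side"); crop(r,(200,100,340,260),3.7,"pics/s2.png")
E
```

```text
t 2.8 tcp [0.5228 0.1403 0.1646] clamp [1.000e-04 1.501e-01 1.646e-01] z [-0.004 -0.    -1.   ] y [ 0.119  0.993 -0.001] F [-0.1  0.3  0.5] gap -0.00012358974739893255 0.0
```

View pics/s2.png

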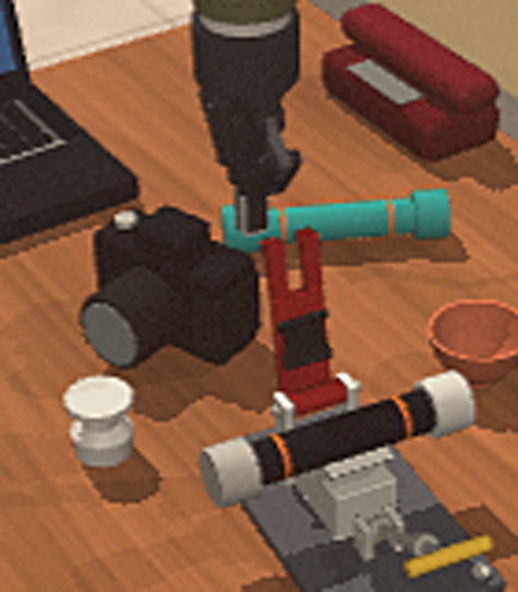

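The side view shows the shut fingers at (250,215), behind the jaw and clear of the camera. I start the swing.

Emit:
carry_out(series=[{"travel": [-0.067,-0.556,0],"delta_rot": [0,0,0],"fingers": 1},{"travel": [-0.067,-0.556,0],"delta_rot": [0,0,0],"fingers": 1},{"travel": [-0.067,-0.556,0],"delta_rot": [0,0,0],"fingers": 1},{"travel": [-0.067,-0.556,0],"delta_rot": [0,0,0],"fingers": 1},{"travel": [-0.067,-0.556,0],"delta_rot": [0,0,0],"fingers": 1}])

```text
clock: 3.48
tcp_pos: [0.5157, 0.0709, 0.1672]
orientation: [0.0, 0.059, 0.998, 0.001]
wrist_force: [-1.9, 4.3, 3.6]
finger_gap: 0.0001
grip_force: 3.2
```

Emit:
carry_out(series=[{"travel": [-0.055,-0.456,0],"delta_rot": [0,0,0],"fingers": 1},{"travel": [-0.055,-0.456,0],"delta_rot": [0,0,0],"fingers": 1},{"travel": [-0.05,-0.417,-0.2],"delta_rot": [0,0,0],"fingers": 1},{"travel": [-0.05,-0.417,-0.2],"delta_rot": [0,0,0],"fingers": 1},{"travel": [0,0,0],"delta_rot": [0,0,0],"fingers": 1}])

```text
clock: 4.1
tcp_pos: [0.5103, 0.025, 0.1583]
orientation: [0.0, 0.06, 0.998, -0.002]
wrist_force: [-8.0, -2.7, 17.6]
finger_gap: 0.0001
grip_force: 15.0
```

Run:
```python
from h import *
st(); r=cam("side"); crop(r,(230,110,340,240),4.5,"pics/s3.png")
```

```text
t 4.1 tcp [0.5103 0.025  0.1583] clamp [0.0014 0.0341 0.1583] z [ 0.001 -0.004 -1.   ] y [ 0.12   0.993 -0.004] F [-8.  -2.7 17.6] gap 7.876360468870299e-05 14.992366062942892
```

View pics/s3.png

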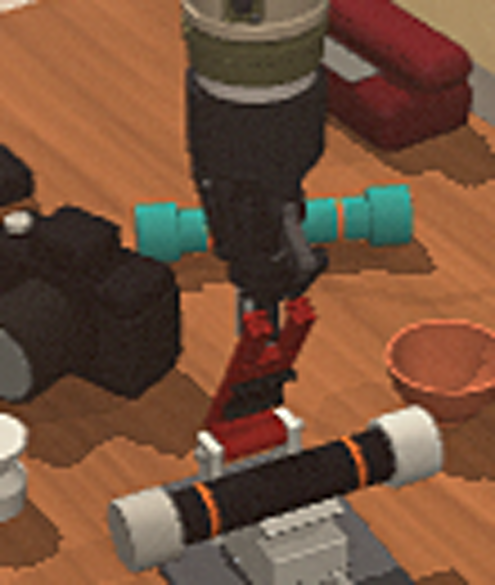

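Jaw is at roughly 1.1 rad with the fingertips on its top face. I continue, mostly sideways.

Emit:
carry_out(series=[{"travel": [-0.025,-0.2,0.1],"delta_rot": [0,0,0],"fingers": 1},{"travel": [-0.04,-0.3,0],"delta_rot": [0,0,0],"fingers": 1},{"travel": [-0.04,-0.3,-0.1],"delta_rot": [0,0,0],"fingers": 1}])

```text
clock: 4.53
tcp_pos: [0.508, 0.0069, 0.1558]
orientation: [-0.0, 0.059, 0.998, 0.0]
wrist_force: [-0.3, 4.0, -0.7]
finger_gap: 0.0
grip_force: 1.5
```

Emit:
carry_out(series=[{"travel": [-0.02,-0.16,-0.3],"delta_rot": [0,0,0],"fingers": 1},{"travel": [-0.02,-0.16,-0.3],"delta_rot": [0,0,0],"fingers": 1},{"travel": [-0.01,-0.1,-0.3],"delta_rot": [0,0,0],"fingers": 1},{"travel": [-0.01,-0.1,-0.3],"delta_rot": [0,0,0],"fingers": 1}])

```text
clock: 5.03
tcp_pos: [0.508, -0.0074, 0.1269]
orientation: [0.002, 0.06, 0.998, -0.001]
wrist_force: [0.0, -0.7, 7.2]
finger_gap: 0.0001
grip_force: 2.6
```

Emit:
carry_out(series=[{"travel": [-0.01,-0.1,-0.2],"delta_rot": [0,0,0],"fingers": 1},{"travel": [-0.01,-0.1,-0.2],"delta_rot": [0,0,0],"fingers": 1}])

```text
clock: 5.28
tcp_pos: [0.5073, -0.0126, 0.1167]
orientation: [0.001, 0.06, 0.998, -0.002]
wrist_force: [-0.3, -1.7, 5.4]
finger_gap: -0.0002
grip_force: 2.4
```

Emit:
carry_out(series=[{"travel": [0,0,-0.1],"delta_rot": [0,0,0],"fingers": 1},{"travel": [0,0,-0.1],"delta_rot": [0,0,0],"fingers": 1}])

```text
clock: 5.52
tcp_pos: [0.507, -0.0119, 0.1116]
orientation: [0.001, 0.06, 0.998, -0.001]
wrist_force: [-0.2, -3.3, 4.3]
finger_gap: 0.0003
grip_force: 2.3
```

Emit:
carry_out(series=[{"travel": [0,0,-0.04],"delta_rot": [0,0,0],"fingers": 1},{"travel": [0,0,-0.04],"delta_rot": [0,0,0],"fingers": 1}])

```text
clock: 5.78
tcp_pos: [0.5066, -0.0112, 0.1096]
orientation: [0.001, 0.06, 0.998, -0.0]
wrist_force: [0.4, -2.4, 4.7]
finger_gap: 0.0001
grip_force: 2.3
```

Emit:
carry_out(series=[{"travel": [0,0,-0.04],"delta_rot": [0,0,0],"fingers": 1},{"travel": [0,0,-0.04],"delta_rot": [0,0,0],"fingers": 1}])

```text
clock: 6.02
tcp_pos: [0.5064, -0.0111, 0.1075]
orientation: [0.0, 0.059, 0.998, -0.0]
wrist_force: [-0.9, -3.4, 5.9]
finger_gap: -0.0003
grip_force: 2.3
```

Emit:
carry_out(series=[{"travel": [0,0,-0.04],"delta_rot": [0,0,0],"fingers": 1}])

```text
clock: 6.15
tcp_pos: [0.5064, -0.0111, 0.1065]
orientation: [0.0, 0.059, 0.998, -0.001]
wrist_force: [0.8, -2.2, 4.7]
finger_gap: -0.0002
grip_force: 2.4
```

Emit:
carry_out(series=[{"travel": [0,0,-0.04],"delta_rot": [0,0,0],"fingers": 1}])

```text
clock: 6.28
tcp_pos: [0.5064, -0.0113, 0.1058]
orientation: [0.0, 0.06, 0.998, -0.001]
wrist_force: [-2.0, -3.7, 11.3]
finger_gap: 0.0002
grip_force: 5.3
```

Contact is starting. I take smaller steps from here.

Emit:
carry_out(series=[{"travel": [0,0,-0.02],"delta_rot": [0,0,0],"fingers": 1},{"travel": [0,0,0],"delta_rot": [0,0,0],"fingers": 1}])

```text
clock: 6.52
tcp_pos: [0.5064, -0.0113, 0.1057]
orientation: [0.001, 0.06, 0.998, -0.001]
wrist_force: [-2.1, -2.9, 10.6]
finger_gap: -0.0003
grip_force: 4.9
```

Emit:
carry_out(series=[{"travel": [0,0,-0.02],"delta_rot": [0,0,0],"fingers": 1},{"travel": [0,0,0],"delta_rot": [0,0,0],"fingers": 1}])

```text
clock: 6.78
tcp_pos: [0.5064, -0.0114, 0.1055]
orientation: [0.001, 0.06, 0.998, -0.001]
wrist_force: [-2.1, -3.6, 12.0]
finger_gap: 0.0001
grip_force: 6.2
```

Emit:
carry_out(series=[{"travel": [0,0,-0.04],"delta_rot": [0,0,0],"fingers": 1},{"travel": [0,0,0],"delta_rot": [0,0,0],"fingers": 1}])

```text
clock: 7.02
tcp_pos: [0.5064, -0.0116, 0.1052]
orientation: [0.001, 0.06, 0.998, -0.001]
wrist_force: [-5.0, -3.8, 17.5]
finger_gap: 0.0
grip_force: 8.4
```

Emit:
carry_out(series=[{"travel": [0,0,-0.03],"delta_rot": [0,0,0],"fingers": 1},{"travel": [0,0,0],"delta_rot": [0,0,0],"fingers": 1}])

```text
clock: 7.28
tcp_pos: [0.5065, -0.0117, 0.105]
orientation: [0.001, 0.06, 0.998, -0.001]
wrist_force: [-5.9, -3.8, 21.9]
finger_gap: 0.0
grip_force: 10.4
```

Emit:
carry_out(series=[{"travel": [0,0,-0.03],"delta_rot": [0,0,0],"fingers": 1},{"travel": [0,0,0],"delta_rot": [0,0,0],"fingers": 1},{"travel": [0,0,0],"delta_rot": [0,0,0],"fingers": 1}])

```text
clock: 7.65
tcp_pos: [0.5064, -0.0118, 0.1047]
orientation: [0.001, 0.06, 0.998, -0.001]
wrist_force: [-7.8, -3.9, 25.6]
finger_gap: -0.0001
grip_force: 12.4
```

Jaw home at about 0.06 rad, pressed with 25 N. I retreat and reorient for the bolt.

Emit:
carry_out(series=[{"travel": [0,0,0.6],"delta_rot": [0,0,0],"fingers": 1},{"travel": [0,0,1],"delta_rot": [0,0,0],"fingers": 1},{"travel": [0,0,1],"delta_rot": [0,0,0],"fingers": 1},{"travel": [0,0,1],"delta_rot": [0,0,0],"fingers": 1},{"travel": [0,0,0.6],"delta_rot": [0,0,0],"fingers": 1}])

```text
clock: 8.28
tcp_pos: [0.506, -0.0102, 0.2075]
orientation: [-0.0, 0.059, 0.998, 0.0]
wrist_force: [0.8, -1.1, 0.2]
finger_gap: 0.0003
grip_force: 0.0
```

Emit:
carry_out(series=[{"travel": [-0.091,-0.754,0],"delta_rot": [0.993,-0.119,0],"fingers": -0.2},{"travel": [-0.091,-0.754,0],"delta_rot": [0.993,-0.119,0],"fingers": -0.2},{"travel": [-0.091,-0.754,0],"delta_rot": [0.993,-0.119,0],"fingers": -0.2},{"travel": [-0.091,-0.754,0],"delta_rot": [0.993,-0.119,0],"fingers": -0.2},{"travel": [-0.091,-0.754,0],"delta_rot": [0.993,-0.119,0],"fingers": -0.2}])

```text
clock: 8.9
tcp_pos: [0.4945, -0.1052, 0.2067]
orientation: [0.015, 0.058, 0.967, 0.249]
wrist_force: [-0.1, 0.4, 0.1]
finger_gap: 0.0513
grip_force: 0.0
```

Emit:
carry_out(series=[{"travel": [-0.091,-0.754,0],"delta_rot": [0.993,-0.119,0],"fingers": -0.2},{"travel": [-0.091,-0.754,0],"delta_rot": [0.993,-0.119,0],"fingers": -0.2},{"travel": [-0.091,-0.754,0],"delta_rot": [0.993,-0.119,0],"fingers": -0.2},{"travel": [-0.091,-0.754,0],"delta_rot": [0.993,-0.119,0],"fingers": -0.2},{"travel": [-0.091,-0.754,0],"delta_rot": [0.993,-0.119,0],"fingers": -0.2}])

```text
clock: 9.52
tcp_pos: [0.4833, -0.1998, 0.2063]
orientation: [0.029, 0.052, 0.875, 0.48]
wrist_force: [0.1, -0.3, 0.6]
finger_gap: 0.0513
grip_force: 0.0
```

Emit:
carry_out(series=[{"travel": [0,0,0],"delta_rot": [0.14,-0.017,0],"fingers": -0.2},{"travel": [0,0,0],"delta_rot": [0,0,0],"fingers": -0.2}])

```text
clock: 9.78
tcp_pos: [0.4833, -0.1987, 0.2062]
orientation: [0.029, 0.052, 0.872, 0.485]
wrist_force: [0.9, 0.7, 0.5]
finger_gap: 0.0514
grip_force: 0.0
```

Run:
```python
from h import *
s,M=st(); print(s["joint_pos"].round(2), "clampz",EY@M[:2,2],"clampx comp",EX@M[:2,2])
a,t=cam("side"),cam("top")
try:
  bs=bar(a,(290,225,350,270));bt=bar(t,(325,190,360,220));print(bs,bt)
  p,e=tri(a,bs[0],t,bt[0]);print("bar",p,e,toc(p))
except Exception as e: print(e)
```

```text
t 9.775 tcp [ 0.4833 -0.1987  0.2062] clamp [ 0.0014 -0.1913  0.2062] z [ 0.101  0.843 -0.528] y [0.064 0.524 0.849] F [0.9 0.7 0.5] gap 0.05144012247370786 0.0
[-0.91  0.76  0.25  1.91  0.64 -1.09] clampz 0.8494239951909004 clampx comp -0.0011051109739530635
(array([320.40425532, 248.46808511]), array([310, 245,  22,   9,  47], dtype=int32), ((320.3500061035156, 248.54998779296875), (1.8973666429519653, 22.452173233032227), 71.56504821777344)) (array([343.56862745, 206.11764706]), array([342, 197,   4,  19,  51], dtype=int32), ((343.62310791015625, 206.0154266357422), (2.728764057159424, 18.23310661315918), 7.125016689300537))
bar [ 0.48703283 -0.1538376   0.08640926] 0.0010495766099079071 [-0.00026466 -0.14622081  0.08640926]
```

Emit:
carry_out(series=[{"travel": [-0.02,-0.02,-0.9],"delta_rot": [0,0,0],"fingers": -0.2},{"travel": [-0.02,-0.02,-0.9],"delta_rot": [0,0,0],"fingers": -0.2},{"travel": [-0.02,-0.02,-0.9],"delta_rot": [0,0,0],"fingers": -0.2},{"travel": [0,0,-0.9],"delta_rot": [0,0,0],"fingers": -0.2},{"travel": [0,0,0],"delta_rot": [0,0,0],"fingers": -0.2}])

```text
clock: 10.5
tcp_pos: [0.4818, -0.1992, 0.1171]
orientation: [0.029, 0.051, 0.873, 0.485]
wrist_force: [-0.3, 0.2, -0.2]
finger_gap: 0.0512
grip_force: 0.0
```

Run:
```python
from h import *
s,M=st(); bar_=np.array([0,-.1470,.0870]); z=np.array([0,.849,-.529]); tgt=bar_+.016*z
print("target",tgt,"move/25mm",(tow(tgt)-s["tcp_pos"])/.025)
a=cam("side"); crop(a,(250,160,390,290),4,"pics/s4.png")
```

```text
t 10.5 tcp [ 0.4818 -0.1992  0.1171] clamp [ 0.     -0.1919  0.1171] z [ 0.099  0.843 -0.528] y [0.062 0.525 0.849] F [-0.3  0.2 -0.2] gap 0.051201004501035596 0.0
target [ 0.       -0.133416  0.078536] move/25mm [ 0.27914298  2.32361021 -1.54354625]
```

View pics/s4.png

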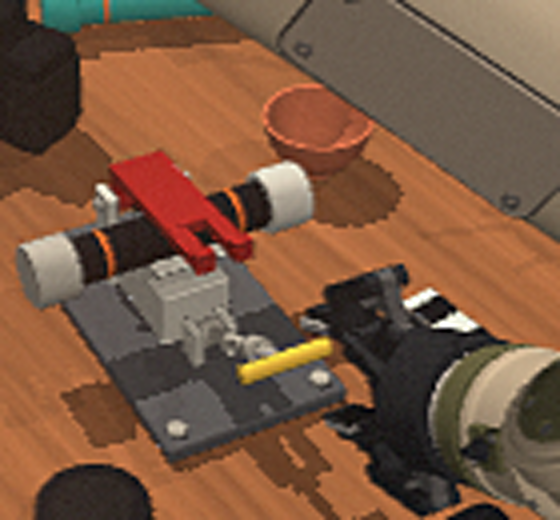

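The picture shows the jaw closed over the tube and the open fingers straddling the yellow bar (285,360). I approach along the bolt axis.

Emit:
carry_out(series=[{"travel": [0.07,0.58,-0.386],"delta_rot": [0,0,0],"fingers": -0.2},{"travel": [0.07,0.58,-0.386],"delta_rot": [0,0,0],"fingers": -0.2},{"travel": [0.07,0.58,-0.386],"delta_rot": [0,0,0],"fingers": -0.2},{"travel": [0.07,0.58,-0.386],"delta_rot": [0,0,0],"fingers": -0.2},{"travel": [0,0,0],"delta_rot": [0,0,0],"fingers": -0.2}])

```text
clock: 11.18
tcp_pos: [0.489, -0.1415, 0.0796]
orientation: [0.029, 0.051, 0.873, 0.485]
wrist_force: [0.6, -0.6, 0.3]
finger_gap: 0.0513
grip_force: 0.0
```

Emit:
carry_out(series=[{"travel": [0,0,0],"delta_rot": [0,0,0],"fingers": 0.4},{"travel": [0,0,0],"delta_rot": [0,0,0],"fingers": 1},{"travel": [0,0,0],"delta_rot": [0,0,0],"fingers": 1},{"travel": [0,0,0],"delta_rot": [0,0,0],"fingers": 1}], squeeze=30)

```text
clock: 11.68
tcp_pos: [0.4891, -0.1436, 0.0786]
orientation: [0.03, 0.052, 0.873, 0.484]
wrist_force: [-0.9, -5.2, 3.3]
finger_gap: 0.0108
grip_force: 29.4
```

Emit:
carry_out(series=[{"travel": [0,0,0],"delta_rot": [0,0,0],"fingers": 1},{"travel": [-0.027,-0.223,0.14],"delta_rot": [0,0,0],"fingers": 1},{"travel": [-0.027,-0.223,0.14],"delta_rot": [0,0,0],"fingers": 1}], squeeze=100)

```text
clock: 12.05
tcp_pos: [0.4873, -0.153, 0.0844]
orientation: [0.028, 0.052, 0.872, 0.485]
wrist_force: [3.7, 6.9, -7.6]
finger_gap: 0.0083
grip_force: 97.5
```

Emit:
carry_out(series=[{"travel": [-0.027,-0.223,0.14],"delta_rot": [0,0,0],"fingers": 1},{"travel": [-0.027,-0.223,0.14],"delta_rot": [0,0,0],"fingers": 1},{"travel": [-0.027,-0.223,0.14],"delta_rot": [0,0,0],"fingers": 1},{"travel": [0,0,0],"delta_rot": [0,0,0],"fingers": 1}])

```text
clock: 12.55
tcp_pos: [0.4851, -0.1687, 0.0944]
orientation: [0.028, 0.052, 0.872, 0.486]
wrist_force: [3.8, 11.3, -10.6]
finger_gap: 0.0086
grip_force: 97.4
```

Run:
```python
from h import *
s,M=st(); F=s["wrist_force"]; b=-M[:,2]; print("F along b",F@b,"F tool y",F@M[:,1], "F x",F@M[:,0])
a,t=cam("side"),cam("top")
for n,r,bx in(("s",a,(290,215,370,290)),("t",t,(325,180,370,230))):
  try: print(n,bar(r,bx))
  except Exception as e: print(n,e)
```

```text
t 12.55 tcp [ 0.4851 -0.1687  0.0944] clamp [-0.0004 -0.1612  0.0944] z [ 0.099  0.845 -0.526] y [0.063 0.522 0.851] F [  3.8  11.3 -10.6] gap 0.008627314451126132 97.41181254386902
F along b -15.504959749867641 F tool y -2.8657261805642005 F x -2.4181497150363858
s (array([318.16666667, 251.83333333]), array([315, 251,   8,   3,  12], dtype=int32), ((318.44122314453125, 251.76473999023438), (1.212678074836731, 7.276068687438965), 75.96376037597656))
t (array([350.94117647, 212.64705882]), array([350, 210,   3,   6,  17], dtype=int32), ((351.0, 212.5), (5.0, 2.0), 90.0))
```

Run:
```python
from h import *
R=.127; ph=np.r_[1.0256-.1*np.arange(11),0.0]
P=[tow([0,-.055-R*np.sin(a),.03+R*np.cos(a)]) for a in ph]
print((np.diff(P,axis=0)/.025).round(3))
```

```text
[[0.034 0.283 0.42 ]
 [0.039 0.323 0.39 ]
 [0.043 0.36  0.356]
 [0.047 0.393 0.318]
 [0.051 0.423 0.276]
 [0.054 0.448 0.233]
 [0.057 0.469 0.186]
 [0.058 0.485 0.138]
 [0.06  0.496 0.089]
 [0.061 0.503 0.038]
 [0.016 0.129 0.002]]
```

Emit:
carry_out(series=[{"travel": [0.034,0.283,0.42],"delta_rot": [-0.993,0.119,0],"fingers": 1},{"travel": [0.039,0.323,0.39],"delta_rot": [-0.993,0.119,0],"fingers": 1},{"travel": [0.043,0.36,0.356],"delta_rot": [-0.993,0.119,0],"fingers": 1}])

```text
clock: 13.02
tcp_pos: [0.4879, -0.1445, 0.1232]
orientation: [0.019, 0.056, 0.935, 0.349]
wrist_force: [4.0, 8.4, -12.3]
finger_gap: 0.0086
grip_force: 97.5
```

Emit:
carry_out(series=[{"travel": [0.047,0.393,0.318],"delta_rot": [-0.993,0.119,0],"fingers": 1},{"travel": [0.051,0.423,0.276],"delta_rot": [-0.993,0.119,0],"fingers": 1},{"travel": [0,0,0],"delta_rot": [0,0,0],"fingers": 1}])

```text
clock: 13.4
tcp_pos: [0.4904, -0.1226, 0.1396]
orientation: [0.015, 0.055, 0.966, 0.254]
wrist_force: [5.1, 6.8, -13.3]
finger_gap: 0.0086
grip_force: 97.7
```

```bash
cat >> h.py <<'E'
def chk():
    s,M=st(); c=toc(s["tcp_pos"])-[0,-.055,.03]; F=s["wrist_force"]; print("R",np.hypot(c[1],c[2]),"phi",np.arctan2(-c[1],c[2]),"x",c[0],"tilt",np.arctan2(EY@M[:2,2],-M[2,2]),"F tool",M.T@F)
E
python3 -c "from h import *; chk()"
```

```text
t 13.4 tcp [ 0.4904 -0.1226  0.1396] clamp [-0.0007 -0.1148  0.1396] z [ 0.056  0.489 -0.871] y [0.099 0.865 0.492] F [  5.1   6.8 -13.3] gap 0.008646479651111845 97.67220854759216
R 0.12488522385451173 phi 0.49964389406757004 x -0.0006730962714521661 tilt 0.514375305473865 F tool [-4.33578013 -0.17935202 15.18833279]
```

Emit:
carry_out(series=[{"travel": [0.054,0.448,0.233],"delta_rot": [-0.993,0.119,0],"fingers": 1},{"travel": [0.057,0.469,0.186],"delta_rot": [-0.993,0.119,0],"fingers": 1},{"travel": [0.058,0.485,0.138],"delta_rot": [-0.993,0.119,0],"fingers": 1}])

```text
clock: 13.78
tcp_pos: [0.4943, -0.0901, 0.1516]
orientation: [0.005, 0.059, 0.993, 0.106]
wrist_force: [4.7, 1.5, -15.9]
finger_gap: 0.0081
grip_force: 97.7
```

Emit:
carry_out(series=[{"travel": [0.06,0.496,0.089],"delta_rot": [-0.993,0.119,0],"fingers": 1},{"travel": [0.061,0.503,0.038],"delta_rot": [-0.993,0.119,0],"fingers": 1},{"travel": [0.012,0.1,0],"delta_rot": [-0.14,0.017,0],"fingers": 1},{"travel": [0,0,0],"delta_rot": [0,0,0],"fingers": 1}])

```text
clock: 14.28
tcp_pos: [0.4976, -0.062, 0.1546]
orientation: [-0.002, 0.058, 0.998, 0.001]
wrist_force: [6.6, 0.4, -15.9]
finger_gap: 0.0084
grip_force: 97.8
```

```bash
python3 -c "
from h import *; chk()
a=cam('side'); crop(a,(240,140,350,270),4.5,'pics/s5.png')"
```

```text
t 14.275 tcp [ 0.4976 -0.062   0.1546] clamp [-0.0008 -0.0538  0.1546] z [-0.003  0.001 -1.   ] y [0.117 0.993 0.001] F [  6.6   0.4 -15.9] gap 0.008445564932660703 97.79785752296448
R 0.12456144449595677 phi -0.00942285128236253 x -0.000791787930753911 tilt 0.0010064980765783634 F tool [-6.58583658  1.1505733  15.85556396]
```

View pics/s5.png

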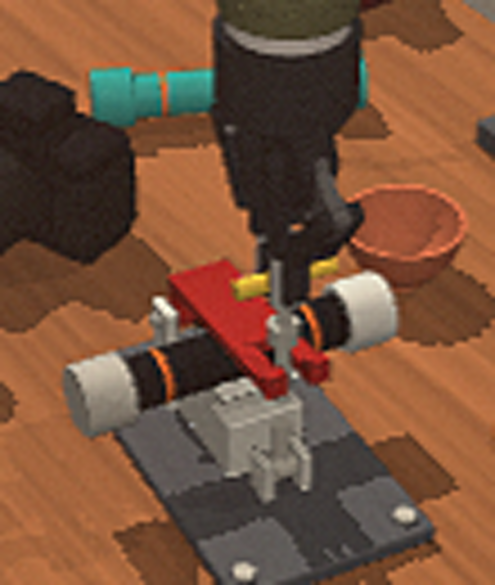

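The bolt stands upright in the slot, with the collar (283,325) above the jaw and behind the lips. I lower it gently until the collar takes the load.

Emit:
carry_out(series=[{"travel": [0,0,-0.16],"delta_rot": [0,0,0],"fingers": 1},{"travel": [0,0,-0.16],"delta_rot": [0,0,0],"fingers": 1},{"travel": [0,0,-0.16],"delta_rot": [0,0,0],"fingers": 1},{"travel": [0,0,-0.12],"delta_rot": [0,0,0],"fingers": 1}])

```text
clock: 14.82
tcp_pos: [0.4981, -0.0633, 0.1413]
orientation: [-0.0, 0.059, 0.998, 0.0]
wrist_force: [4.1, 1.1, -10.8]
finger_gap: 0.0087
grip_force: 98.3
```

Emit:
carry_out(series=[{"travel": [0,0,-0.08],"delta_rot": [0,0,0],"fingers": 1},{"travel": [0,0,-0.08],"delta_rot": [0,0,0],"fingers": 1}])

```text
clock: 15.08
tcp_pos: [0.4985, -0.0637, 0.1389]
orientation: [0.001, 0.059, 0.998, -0.0]
wrist_force: [0.6, 0.1, 1.6]
finger_gap: 0.0089
grip_force: 99.8
```

Seated: the load has passed to the jaw. I release and retreat upward.

Emit:
carry_out(series=[{"travel": [0,0,0],"delta_rot": [0,0,0],"fingers": 0.2},{"travel": [0,0,0],"delta_rot": [0,0,0],"fingers": -0.2},{"travel": [0,0,0],"delta_rot": [0,0,0],"fingers": -0.2},{"travel": [0,0,0],"delta_rot": [0,0,0],"fingers": -0.2}], squeeze=30)

```text
clock: 15.58
tcp_pos: [0.4984, -0.0635, 0.138]
orientation: [0.0, 0.059, 0.998, -0.0]
wrist_force: [1.0, -0.3, -0.2]
finger_gap: 0.0513
grip_force: 0.0
```

Emit:
carry_out(series=[{"travel": [0,0,0.4],"delta_rot": [0,0,0],"fingers": -0.2},{"travel": [0,0,0.8],"delta_rot": [0,0,0],"fingers": -0.2},{"travel": [0,0,1],"delta_rot": [0,0,0],"fingers": -0.2},{"travel": [0,0,1],"delta_rot": [0,0,0],"fingers": -0.2},{"travel": [0,0,1],"delta_rot": [0,0,0],"fingers": -0.2}])

```text
clock: 16.2
tcp_pos: [0.4984, -0.0634, 0.2444]
orientation: [0.0, 0.059, 0.998, -0.0]
wrist_force: [-0.6, -0.3, -0.9]
finger_gap: 0.0513
grip_force: 0.0
```

Emit:
carry_out(series=[{"travel": [-0.5,0.8,0.6],"delta_rot": [0,0,0],"fingers": -0.2},{"travel": [-0.5,0.8,0.6],"delta_rot": [0,0,0],"fingers": -0.2},{"travel": [-0.5,0.8,0.4],"delta_rot": [0,0,0],"fingers": -0.2},{"travel": [-0.5,0.8,0],"delta_rot": [0,0,0],"fingers": -0.2},{"travel": [0,0,0],"delta_rot": [0,0,0],"fingers": -0.2}])

```text
clock: 16.82
tcp_pos: [0.4468, 0.0186, 0.2831]
orientation: [-0.0, 0.058, 0.998, 0.0]
wrist_force: [-0.4, 0.3, 0.1]
finger_gap: 0.0511
grip_force: 0.0
```

```bash
python3 -c "
from h import *; st()
a,t=cam('side'),cam('top'); A=a['color'][140:270,240:350];B=t['color'][150:280,250:360]
cv2.imwrite('pics/f.png',cv2.resize(np.hstack([A,B])[:,:,::-1],None,fx=3.6,fy=3.6,interpolation=cv2.INTER_CUBIC))
p=bar(a,(270,180,330,230));q=bar(t,(300,185,350,225));P,e=tri(a,p[0],t,q[0]);print('bar',toc(P),e,p[0],q[0])"
```

```text
t 16.825 tcp [0.4468 0.0186 0.2831] clamp [-0.0609  0.0201  0.2831] z [-0.  0. -1.] y [0.115 0.993 0.   ] F [-0.4  0.3  0.1] gap 0.05107019112623708 0.0Traceback (most recent call last):
  File "<string>", line 5, in <module>
    p=bar(a,(270,180,330,230));q=bar(t,(300,185,350,225));P,e=tri(a,p[0],t,q[0]);print('bar',toc(P),e,p[0],q[0])
                                 ~~~^^^^^^^^^^^^^^^^^^^^^
  File "h.py", line 25, in bar
    b,s,c=big(mask(r,*YEL,box)); ys,xs=np.nonzero(b)
          ~~~^^^^^^^^^^^^^^^^^^
  File "h.py", line 22, in big
    n,l,s,c=cv2.connectedComponentsWithStats(m); i=1+np.argmax(s[1:,4]); return l==i,s[i],c[i]
                                                     ~~~~~~~~~^^^^^^^^^
    return _wrapfunc(a, 'argmax', axis=axis, out=out, **kwds)
    return bound(*args, **kwds)
ValueError: attempt to get argmax of an empty sequence
```

View pics/f.png

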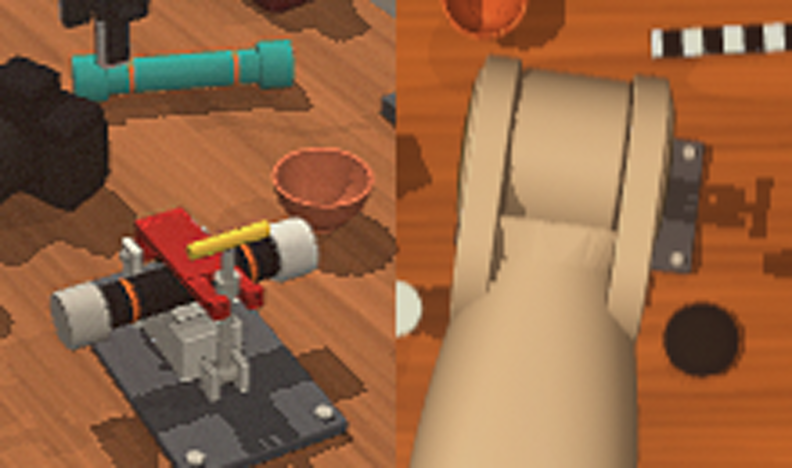

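The side view (left) shows the jaw closed, the bolt upright in the slot and the yellow bar at (230,238) in the crop. In the top view (right) the arm covers the clamp. One quick numeric check of the bar before handing in.

```bash
python3 -c "
from h import *
a=cam('side'); p=bar(a,(270,180,330,230))[0]; o,d=ray(a,p)
k=-((o[:2]-O)@EX)/(d[:2]@EX); c=toc(o+k*d); print('bar',c,'draw',np.hypot(c[1]+.055,c[2]-.03)-.11,'swing',np.arctan2(-c[1]-.055,c[2]-.03))"
```

```text
bar [ 5.81132364e-17 -4.54355525e-02  1.45615794e-01] draw 0.006010734234779047 swing -0.08253818818233642
```

Emit:
carry_out(series=[{"travel": [-0.2,1,0],"delta_rot": [0,0,0],"fingers": -0.2},{"travel": [-0.2,1,0],"delta_rot": [0,0,0],"fingers": -0.2},{"travel": [-0.2,1,0],"delta_rot": [0,0,0],"fingers": -0.2},{"travel": [-0.2,1,0],"delta_rot": [0,0,0],"fingers": -0.2},{"travel": [-0.2,1,0],"delta_rot": [0,0,0],"fingers": -0.2}])

```text
clock: 17.6
tcp_pos: [0.4236, 0.1419, 0.2824]
orientation: [-0.0, 0.06, 0.998, -0.0]
wrist_force: [0.5, 0.4, 1.2]
finger_gap: 0.0514
grip_force: 0.0
```

Emit:
carry_out(series=[{"travel": [-0.2,1,0],"delta_rot": [0,0,0],"fingers": -0.2},{"travel": [-0.2,1,0],"delta_rot": [0,0,0],"fingers": -0.2},{"travel": [0,0,0],"delta_rot": [0,0,0],"fingers": -0.2}])

```text
clock: 17.98
tcp_pos: [0.4134, 0.1922, 0.2824]
orientation: [-0.0, 0.058, 0.998, -0.0]
wrist_force: [0.2, 0.1, 0.2]
finger_gap: 0.0513
grip_force: 0.0
```

```bash
python3 -c "
from h import *
a,t=cam('side'),cam('top')
p=bar(a,(270,180,330,230));q=bar(t,(300,180,350,230));P,e=tri(a,p[0],t,q[0]);c=toc(P)
print('bar',c,e,p[0],q[0],'draw',np.hypot(c[1]+.055,c[2]-.03)-.11,'swing',np.arctan2(-c[1]-.055,c[2]-.03))"
```

```text
bar [-0.00118783 -0.05239044  0.1512798 ] 0.005754476857519775 [301.26530612 206.2244898 ] [317.20338983 200.33898305] draw 0.011307868096758697 swing -0.0215135344419974
```

```bash
python3 -c "
from workcell import env; print(env.hand_in())"
```

```text
the job is handed in; nothing more can be done
None
```

The job is handed in: the jaw was pressed home with about 25 N and the bolt is upright in its slot, with the collar seated behind the lips by force and camera checks (draw about 11–14 mm). The tube lies in the saddle and the arm is clear.

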